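# Dock the tube stage on the reader's three seats

## Task

Lift the tube stage off the bench by its black handle and set it on the reader's grey dock so that its three ball feet are fully home, one in the cone, one in the groove and one on the flat disc. Keep the stage upright, lower it gently rather than letting it drop, let go, and leave the other things on the bench alone.

Things in the scene. Friction and masses are not known exactly. Their poses are not given: they have to be found in the camera images.
- stage: Loose tube stage, 0.4 to 0.75 kg: T-shaped aluminium plate, x -75 to +101 mm, 150 wide at the broad end (x -75 to -9), stem 52 wide, z 30 to 38, on three equal steel ball feet 24 mm in diameter. Origin at the level of the feet's undersides, below the handle's middle and near the centre of mass; x along the stem away from the broad end, z up. Low white racks of capped tubes stand on it.
- handle (a point): Grip point, 100 mm above the stage's origin, on its handle: an upright flat black bar 60 mm long along the stage's x, 14 mm thick along y, z 38 to 114 mm. Tubes reach z 96 mm: four at x = -60 (y within 35), two at x = +52 (y within 21); both flat sides of the handle are free.
- foot_a (a point): Centre of the ball foot that belongs in the cone: stage x -45, y +55, z 12 mm (broad end).
- foot_b (a point): Centre of the ball foot that belongs in the groove: stage x -45, y -55, z 12 mm (broad end).
- foot_c (a point): Centre of the ball foot that belongs on the flat disc: stage x +75, y 0, z 12 mm (end of the stem).
- dock: The reader's dock, fixed to the bench: grey plate, x -80 to +110, y -85 to +85 mm, 12 thick, with a black-framed window and three steel seats, the highest rims 38 mm above the bench. Origin on the bench, z up. The docked stage has the dock's x, y and yaw, its origin 20 mm above the dock's; it fits only this way round. It clears the rims while its origin is over 45 mm above the bench.
- seat_cone (a point): Where the ball's centre sits in the conical cup (round steel post 48 mm wide, mouth 38 mm wide): dock x -45, y +55, z 32 mm. Cone and groove walls are slippery, stand 35 degrees from vertical and catch a ball up to about 6 mm off-centre; the released stage settles by its own weight.
- seat_groove (a point): Where the ball's centre sits in the middle of the V groove (steel block 48 mm wide, 60 mm long; the groove runs along the dock's y, towards the cone, mouth 38 mm wide): dock x -45, y -55, z 32 mm. Its axes are those of the dock.
- seat_flat (a point): Where the ball's centre sits over the flat steel disc (44 mm wide, top 20 mm above the bench): dock x +75, y 0, z 32 mm.
- tube_pack: Bystander: white tray of orange-capped tubes, 92 x 112 x 98 mm, origin under its centre. Leave it alone.
- empty_rack: Bystander: empty white tube rack 70 x 220 x 63 mm, origin under its centre. Leave it alone.
- reagent_bottle: Bystander: amber bottle, 68 mm wide, 150 mm tall, origin under its centre. Leave it alone.
- wipes_jar: Bystander: white jar, 80 mm wide, 100 mm tall, origin under its centre. Leave it alone.
There are look-alikes about, which are no part of the job. There is more than one size of the stage; the job needs the larger.

How it is judged:
By the outcome, as a careful person would: the job done as asked, in the order asked, and still so for the second after the job is handed in, with the robot touching nothing.
It also fails if it takes over 48 s, if anything falls off the work surface, if the arm or the gripper's body presses on something with over 40 N, if the wrist force passes 120 N, or if a joint passes its speed limit or range.

## Robot

A 6-joint arm with a two-finger parallel gripper is mounted at the origin on the work surface. World frame = base frame: x ahead of the robot, y to its left, z up, the work surface at z = 0. Lengths are in m, angles in rad, forces in N, time in s.
With the tool pointing down it reaches from about 0.375 to 0.925 m from the base axis. Payload 5.7 kg.
Tool frame: the origin (TCP) lies at the very end of the fingers, on their centre line; the grasp point (between the pads) lies 19 mm behind it; z points along the fingers, y is the direction in which the jaws open and shut (so a half turn about z gives the same grasp; the last joint's range is limited). The gripper opens to 88 mm and grips with 3 to 60 N. Pads are 20 mm wide; open, the fingers measure 115 mm over their backs; the gripper's body (75 mm by 178 mm) begins 61 mm behind the grasp point.
Start: joints at [-1.327, 0.359, 1.51, -0, 1.272, -0.115], TCP at [0.211, -0.562, 0.223] pointing down, gripper open.
Joint ranges: [-2.97, 2.97], [-1.01, 2.36], [0.21, 2.38], [-0.96, 4.11], [0.2, 2.71], [-2.98, 2.98]. Speed limits (rad/s): [2.39, 2.39, 3.14, 3.14, 3.14, 3.14].

## Interface

Orientations are given as a unit quaternion [x, y, z, w].
In Python, from cell import robot, vision, job, masks_of gives the robot as it stands. The module is installed in compiled form; this text tells all that it offers.
- The arm moves only by the shell command python3 -m jog 'ROWS' [FORCE]. ROWS is JSON, a list of rows, each an object of numbers: "jaw": the finger opening in m, from 0 to 0.0878; "x", "y", "z": the shift along the tool's x, y, z in m; "wx", "wy", "wz": the turn, a rotation vector about the tool's x, y, z in rad. A call has 1 to 20 rows; each row shifts and turns the pose as measured when the row begins, along the tool's axes as they then stand; what a row does not reach is not made up. A row lasts 1/12 s, in which the tool goes at most 41.7 mm and 7.16 degrees, less where a joint would pass 70% of its speed; a pose out of reach is approached as far as the arm can. A call is refused whole if a number of a shift passes 0.0417 or a number of a turn 0.125, either way. A call with a gripper value outside its range is refused whole. The fingers move at their own pace and stop on an object; FORCE is the grip in N (left out, the last holds). Time passes only in rows, so rows that do not move let the fingers close. It gives the time, the measured TCP pose, the force and the opening at its end, in the units of the state.
- robot.get_obs(): the state, without advancing time (a new reading comes with each control period).
- vision.grab_frame(name): name is "scene" or "top" or "wrist"; returns a dict with "frame" (384x512x3 uint8, red, green, blue), "mtx" (3x3 intrinsics, pixels), "k1" (the pictures are not rectified: a ray, as slopes to the right and down, at radius r is drawn at 1 + k1 r^2 times it, then the intrinsics apply), "cam_to_world" (4x4, takes a point from camera to world coordinates); the wrist camera has in their place "T_tool_cam" (4x4, takes a point from camera to tool coordinates, whose origin is the TCP and whose axes are the flange's). Camera axes: x right, y down, z forward; pixel columns grow to the right and rows downward; lengths in m; the calibration is good to about 2 mm. A picture is of the moment at which its call begins: read the wrist's pose just before it. There is no depth.
- job.sign_off(): hands the job in, once; it reports no verdict.
Trained networks look in the newest picture that a camera, given by its name, has taken for a name from the list of things; names that differ only in an ending like _2 or _b are one class to them, and where a whole thing is asked for, a point or a joint stands for the part that bears it (a point fixed in the world has none). Each returns a list of dicts, best first, with "score" (0 to 1); they miss things now and then, are a little off and sometimes report something else, mostly with a low value. They report only what shows in the picture. A call takes as long as a camera call. They do not tell look-alikes from the thing itself.
- masks_of(camera, label): "mask" (384x512 bool, what is visible of it) and "bbox" ([left, top, right, bottom] in pixels, round what is visible of it).
The state is a dict: "time": time; "joint_positions": joint angles; "joint_velocities": joint speeds; "joint_torque": joint torques, N m; "ee_pos": TCP position; "tcp_rot": TCP orientation; "ft_force": force on the tool from outside, world axes, zero at the start; "wrist_torque": the same for the moment, N m; "grip_width": opening from 0.0 (shut) to 1.0 (fully open).
Only numpy, scipy, OpenCV 4.12 (cv2) and the standard library are available. Lean on these libraries where they do the work, as an engineer would, in place of code of your own. Each camera call takes 0.05 s, during which the arm holds its last target.

## Working session

There is one attempt and no reset: what is moved stays moved. The work goes in short steps, Python scripts to look and compute and a shell command to move; the robot and the scene stay as the last step left them, time stands still between calls to the robot, and variables do not carry over. Pictures are saved under pics/ and viewed, and the job is handed in when it is done.

```bash
mkdir -p pics
python3 - <<'E'
from cell import robot, vision, job, masks_of
import cv2
o=robot.get_obs(); print(o['time'],o['ee_pos'],o['tcp_rot'],o['grip_width'],o['ft_force'])
for n in ['scene','top']:
    f=vision.grab_frame(n); print(n,f['mtx'],f['k1'],f['cam_to_world'])
    cv2.imwrite(f'pics/{n}0.png',cv2.resize(f['frame'][:,:,::-1],(800,600),interpolation=cv2.INTER_CUBIC))
    for l in ['stage','dock','handle']:
        print(n,l,[(round(d['score'],2),[int(v) for v in d['bbox']]) for d in masks_of(n,l)])
E
```

```text
0.0 [ 0.2105045  -0.56114985  0.22183001] [ 9.83951493e-01  1.78433885e-01 -6.15672435e-05 -8.96300558e-04] 1.0003012996270078 [-0.13447348 -0.22867031  0.35820366]
scene [[379.15453244   0.         254.16503181]
 [  0.         379.15453244 190.57649795]
 [  0.           0.           1.        ]] -0.02101952878014018 [[ 0.86238594  0.28864957 -0.41589892  1.0467454 ]
 [ 0.50594222 -0.46269884  0.72796446 -0.91905915]
 [ 0.01769068 -0.83820714 -0.54506498  0.76735886]
 [ 0.          0.          0.          1.        ]]
scene stage [(0.64, [246, 148, 299, 184]), (0.61, [218, 139, 243, 164])]
scene dock [(0.82, [181, 213, 253, 256])]
scene handle [(0.71, [246, 145, 299, 188]), (0.67, [214, 142, 243, 165])]
top [[420.38486055   0.         253.95830294]
 [  0.         420.38486055 199.48311108]
 [  0.           0.           1.        ]] -0.041199078857883945 [[-0.0044924  -0.99716071  0.07516873  0.40014538]
 [-0.99998722  0.00465393  0.00197393 -0.00680428]
 [-0.00231815 -0.0751589  -0.99716888  1.5597727 ]
 [ 0.          0.          0.          1.        ]]
top stage [(0.74, [170, 258, 206, 282])]
top dock [(0.74, [272, 169, 335, 234])]
top handle [(0.78, [172, 185, 211, 232]), (0.63, [171, 257, 206, 281])]
```

View pics/scene0.png

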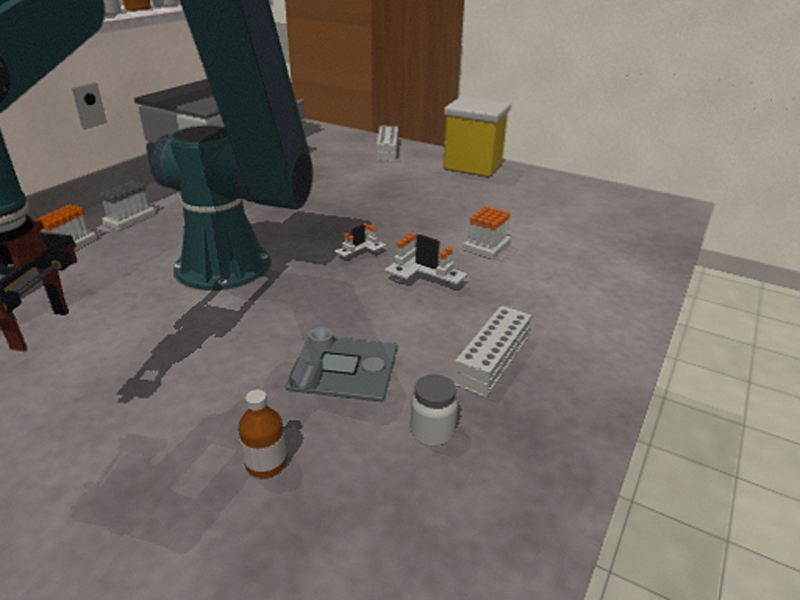

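View pics/top0.png

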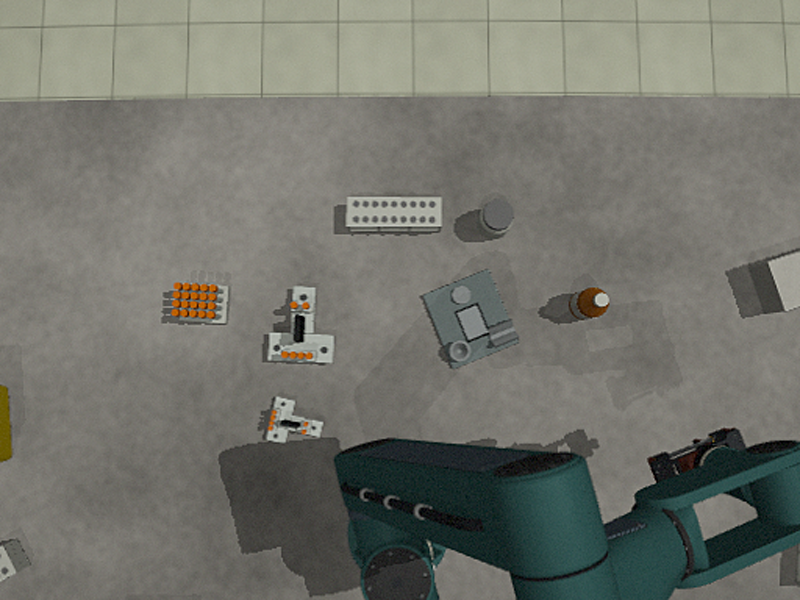

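The larger stage is at (298,330) in the 800-px top picture and (425,258) in the scene view. The look-alike is the small stage at (292,422) / (360,240). The only dock is at (470,318). Next I'll take close crops.

```bash
cat > h.py <<'E'
import numpy as np, cv2
from scipy.spatial.transform import Rotation as R
def cam(f,tool=None):
    T=f['cam_to_world'] if 'cam_to_world' in f else tool@f['T_tool_cam']
    return f['mtx'],f['k1'],np.array(T)
def proj(c,P):
    K,k,T=c; P=np.atleast_2d(P); q=(P-T[:3,3])@T[:3,:3]
    s=q[:,:2]/q[:,2:]; s=s*(1+k*(s**2).sum(1))[:,None]
    return s@K[:2,:2].T+K[:2,2]
def plane(c,uv,z):
    K,k,T=c
    s=cv2.undistortPoints(np.array(uv,float).reshape(-1,1,2),K,np.array([k,0,0,0,0.]) ,).reshape(-1,2)
    d=np.c_[s,np.ones(len(s))]@T[:3,:3].T
    return T[:3,3]+d*((z-T[2,3])/d[:,2])[:,None]
def tool(o):
    T=np.eye(4);T[:3,:3]=R.from_quat(o['tcp_rot']).as_matrix();T[:3,3]=o['ee_pos'];return T
def st(x,y,yaw,P,z=0):
    P=np.array(P,float)/1000; c,s=np.cos(yaw),np.sin(yaw)
    return np.c_[x+c*P[:,0]-s*P[:,1],y+s*P[:,0]+c*P[:,1],P[:,2]+z]
TEE=[[-75,-75,38],[-9,-75,38],[-9,-26,38],[101,-26,38],[101,26,38],[-9,26,38],[-9,75,38],[-75,75,38]]
DOCK=[[-80,-85,12],[110,-85,12],[110,85,12],[-80,85,12]]
E
python3 - <<'E'
from h import *
from cell import robot, vision, masks_of
f=vision.grab_frame('top');c=cam(f);im=f['frame'][:,:,::-1]
np.save('top.npy',f['frame'])
s=f['frame'].shape
a=cv2.resize(im[165:295,155:235],None,fx=5,fy=5,interpolation=cv2.INTER_CUBIC)[:600]
b=cv2.resize(im[160:245,260:345],None,fx=6,fy=6,interpolation=cv2.INTER_CUBIC)
cv2.imwrite('pics/cs.png',a);cv2.imwrite('pics/cd.png',b)
print(plane(c,[(191,210)],.1),plane(c,[(300,203)],.012))
E
```

```text
[[0.47450356 0.21536149 0.1       ]] [[ 0.50300981 -0.17361225  0.012     ]]
```

View pics/cs.png

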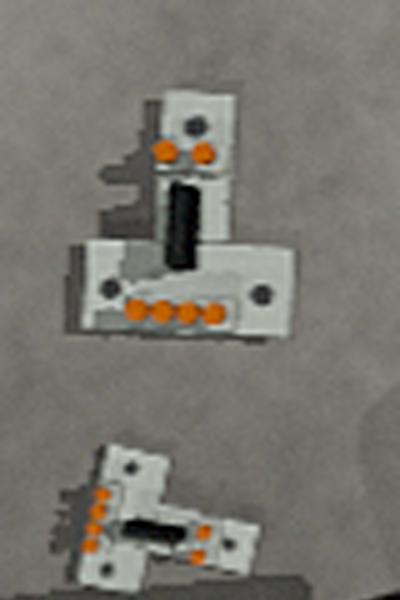

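View pics/cd.png

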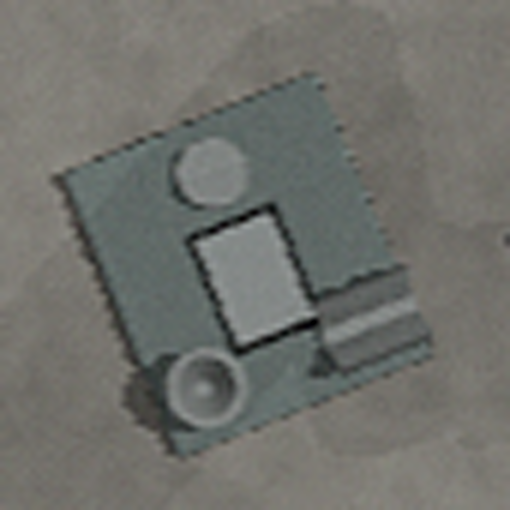

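The crops confirm it: larger T stage at top px ≈(191,211), smaller copy below; dock's cone, groove and disc all visible. Now fit both poses.

Run:
```python
from h import *
from cell import vision,robot
from scipy.optimize import least_squares
f=vision.grab_frame('top');c=cam(f)
def fit(P,uv,x0):
    r=least_squares(lambda p:(proj(c,st(*p,P))-uv).ravel(),x0,loss='soft_l1');print(r.x,np.rad2deg(r.x[2]),np.round(r.fun.reshape(-1,2),1).tolist());return r.x
sc=(np.array([(291,335),(295,247),(230,243),(236,94),(165,92),(157,241),(90,241),(84,328)])+.5)/5-.5+[155,165]
s=fit(TEE,sc,[.45,.21,0])
dc=(np.array([(432,352),(318,73),(60,178),(180,455),(210,172),(206,390)])+.5)/6-.5+[260,160]
d=fit(DOCK+[[75,0,20],[-45,55,38]],dc,[.47,-.17,-.4])
T=tool(robot.get_obs())
print(T)
print(proj(c,st(*s,[[-30,0,114],[30,0,114]]))[:]*5-[155*5,165*5])
```

```text
[ 0.47535588  0.21657725 -0.04264909] -2.443612779206121 [[0.2, 0.5], [0.2, -0.1], [-0.3, 0.2], [-0.1, -0.2], [-0.1, -0.3], [-0.0, 0.0], [-0.1, -0.5], [0.2, 0.3]]
[ 0.48679836 -0.18211724  0.38523714] 22.072461982206548 [[0.4, 0.4], [-0.6, -0.4], [0.1, -0.6], [-0.1, 0.9], [0.1, 0.2], [0.1, -0.3]]
[[ 9.36316459e-01  3.51157352e-01 -5.81139963e-05  2.10664117e-01]
 [ 3.51157357e-01 -9.36316447e-01  1.51154685e-04 -5.61746523e-01]
 [-1.33401165e-06 -1.61935777e-04 -9.99999987e-01  2.22588706e-01]
 [ 0.00000000e+00  0.00000000e+00  0.00000000e+00  1.00000000e+00]]
[[173.03447792 266.24970209]
 [177.31341222 179.38400085]]
```

```bash
python3 -m jog '[{"wz":0.1},{"wz":0.1},{"wz":0.1},{"wz":0.1},{"x":0.04},{"x":0.04},{"x":0.04},{"x":0.04},{"x":0.02,"y":-0.03},{"y":-0.04},{"y":-0.04},{"y":-0.04}]'
```

```text
schema error: expected keys jaw, x, y, z, wx, wy, wz
```

```bash
python3 -m jog '[{"jaw":0.0878,"x":0,"y":0,"z":0,"wx":0,"wy":0,"wz":0.1},{"jaw":0.0878,"x":0,"y":0,"z":0,"wx":0,"wy":0,"wz":0.1},{"jaw":0.0878,"x":0,"y":0,"z":0,"wx":0,"wy":0,"wz":0.1},{"jaw":0.0878,"x":0,"y":0,"z":0,"wx":0,"wy":0,"wz":0.1},{"jaw":0.0878,"x":0.04,"y":0,"z":0,"wx":0,"wy":0,"wz":0},{"jaw":0.0878,"x":0.04,"y":0,"z":0,"wx":0,"wy":0,"wz":0},{"jaw":0.0878,"x":0.04,"y":0,"z":0,"wx":0,"wy":0,"wz":0},{"jaw":0.0878,"x":0.04,"y":-0.02,"z":0,"wx":0,"wy":0,"wz":0},{"jaw":0.0878,"x":0.03,"y":-0.04,"z":0,"wx":0,"wy":0,"wz":0},{"jaw":0.0878,"x":0,"y":-0.04,"z":0,"wx":0,"wy":0,"wz":0},{"jaw":0.0878,"x":0,"y":-0.04,"z":0,"wx":0,"wy":0,"wz":0},{"jaw":0.0878,"x":0,"y":-0.04,"z":0,"wx":0,"wy":0,"wz":0}]'
python3 -c "
from h import *
from cell import robot
T=tool(robot.get_obs());print(T,np.degrees(np.arctan2(T[1,0],T[0,0])))"
```

```text
time: 1.5
ee_pos: [0.4125, -0.406, 0.2206]
tcp_rot: [0.999, -0.037, 0.002, 0.004]
ft_force: [0.1, 0.8, 0.1]
grip_width: 1.001
[[ 0.99729605 -0.07342847  0.00297411  0.41254587]
 [-0.07340071 -0.99726578 -0.00856151 -0.40595522]
 [ 0.00359464  0.00832006 -0.99995893  0.22058631]
 [ 0.          0.          0.          1.        ]] -4.209363581670421
```

```bash
python3 -m jog '[{"jaw":0.0878,"x":0.002,"y":-0.04,"z":0,"wx":0,"wy":0,"wz":-0.02},{"jaw":0.0878,"x":0.002,"y":-0.04,"z":0,"wx":0,"wy":0,"wz":-0.01},{"jaw":0.0878,"x":0.002,"y":-0.04,"z":0,"wx":0,"wy":0,"wz":0},{"jaw":0.0878,"x":0.002,"y":-0.04,"z":0,"wx":0,"wy":0,"wz":0},{"jaw":0.0878,"x":0.002,"y":-0.04,"z":0,"wx":0,"wy":0,"wz":0},{"jaw":0.0878,"x":0.002,"y":-0.04,"z":0,"wx":0,"wy":0,"wz":0},{"jaw":0.0878,"x":0.002,"y":-0.04,"z":0,"wx":0,"wy":0,"wz":0},{"jaw":0.0878,"x":0.002,"y":-0.04,"z":0,"wx":0,"wy":0,"wz":0},{"jaw":0.0878,"x":0.002,"y":-0.04,"z":0,"wx":0,"wy":0,"wz":0},{"jaw":0.0878,"x":0.002,"y":-0.04,"z":0,"wx":0,"wy":0,"wz":0},{"jaw":0.0878,"x":0.002,"y":-0.04,"z":0,"wx":0,"wy":0,"wz":0},{"jaw":0.0878,"x":0.002,"y":-0.04,"z":0,"wx":0,"wy":0,"wz":0},{"jaw":0.0878,"x":0.002,"y":-0.04,"z":0,"wx":0,"wy":0,"wz":0},{"jaw":0.0878,"x":0.002,"y":-0.04,"z":0,"wx":0,"wy":0,"wz":0},{"jaw":0.0878,"x":0,"y":-0.02,"z":0,"wx":0,"wy":0,"wz":0},{"jaw":0.0878,"x":0,"y":0,"z":0,"wx":0,"wy":0,"wz":0}]'
cat > look.py <<'E'
import sys
from h import *
from cell import robot,vision
o=robot.get_obs();T=tool(o);f=vision.grab_frame('wrist');c=cam(f,T)
cv2.imwrite('pics/%s.png'%sys.argv[1],cv2.resize(f['frame'][:,:,::-1],(800,600),interpolation=cv2.INTER_CUBIC))
print(o['time'],np.round(T,4),np.degrees(np.arctan2(T[1,0],T[0,0])))
np.savez('%s.npz'%sys.argv[1],frame=f['frame'],K=c[0],k=c[1],T=c[2],tool=T)
E
python3 look.py w1
```

```text
time: 2.83
ee_pos: [0.4665, 0.2036, 0.2191]
tcp_rot: [1.0, -0.02, 0.008, 0.003]
ft_force: [-0.2, -0.4, -0.4]
grip_width: 0.995
2.8333 [[ 0.9991 -0.0396  0.0152  0.4665]
 [-0.0395 -0.9992 -0.0063  0.2036]
 [ 0.0155  0.0057 -0.9999  0.2191]
 [ 0.      0.      0.      1.    ]] -2.262523787639326
```

View pics/w1.png

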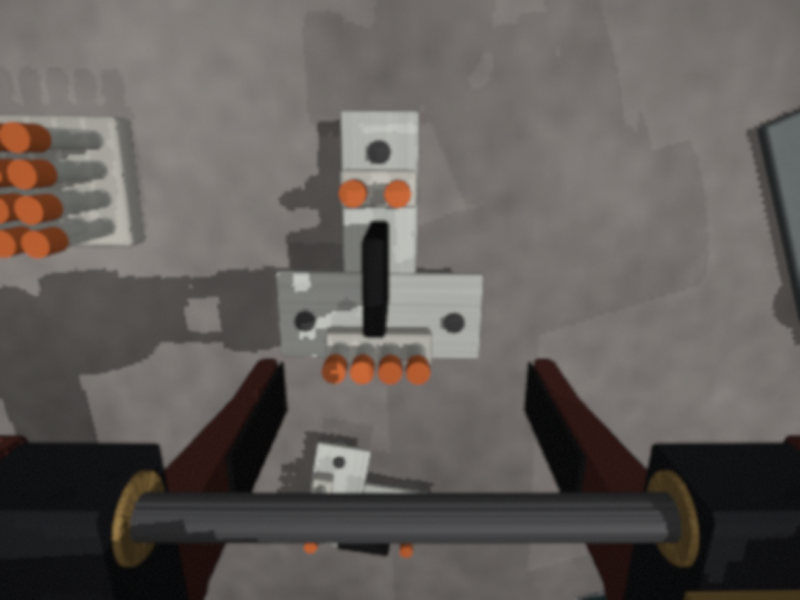

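Run:
```python
from h import *
from scipy.optimize import least_squares
d=np.load('w1.npz');c=(d['K'],float(d['k']),d['T'])
uv=(np.array([(479,358),(483,274),(416,273),(419,111),(342,111),(343,272),(277,272),(281,358)])+.5)*.64-.5
r=least_squares(lambda p:(proj(c,st(*p,TEE))-uv).ravel(),[.475,.2166,-.04],loss='soft_l1')
print(r.x,np.degrees(r.x[2]),np.round(r.fun.reshape(-1,2),1).tolist())
print(proj(c,st(*r.x,[[-30,-7,114],[-30,7,114],[30,-7,114],[30,7,114]]))/.64)
T=d['tool']; g=T[:3,3]-T[:3,2]*0
print((np.linalg.inv(T)@np.r_[r.x[:2],.1,1])[:3], 'tilt rotvec tool', R.from_matrix(T[:3,:3].T@(R.from_euler('z',r.x[2])*R.from_euler('x',np.pi)).as_matrix()).as_rotvec())
```

```text
[ 0.4735905   0.22048375 -0.05223408] -2.992792084495801 [[0.1, 0.6], [0.8, 0.3], [0.1, 0.5], [0.2, -0.4], [-1.4, -1.1], [0.5, 0.6], [-1.0, 0.2], [0.1, -0.5]]
[[386.16597733 339.53349207]
 [362.13697127 339.30300321]
 [386.28602293 237.25629778]
 [360.68611295 236.97390005]]
[ 0.00458239 -0.01787895  0.11905093] tilt rotvec tool [ 0.00559771 -0.01549419  0.01270127]
```

```bash
python3 -m jog '[{"jaw":0.0878,"x":0.007,"y":-0.015,"z":0,"wx":0.005,"wy":-0.015,"wz":0.01},{"jaw":0.0878,"x":0,"y":0,"z":0.02,"wx":0,"wy":0,"wz":0},{"jaw":0.0878,"x":0,"y":0,"z":0.025,"wx":0,"wy":0,"wz":0},{"jaw":0.0878,"x":0,"y":0,"z":0.025,"wx":0,"wy":0,"wz":0},{"jaw":0.0878,"x":0,"y":0,"z":0,"wx":0,"wy":0,"wz":0}]'
python3 look.py w2
```

```text
time: 3.3
ee_pos: [0.4761, 0.212, 0.1492]
tcp_rot: [1.0, -0.025, 0.002, 0.002]
ft_force: [0.1, -0.0, 0.5]
grip_width: 1.003
3.3 [[ 0.9987 -0.05    0.0048  0.4761]
 [-0.05   -0.9987 -0.0032  0.212 ]
 [ 0.0049  0.003  -1.      0.1492]
 [ 0.      0.      0.      1.    ]] -2.8661313158356077
```

View pics/w2.png

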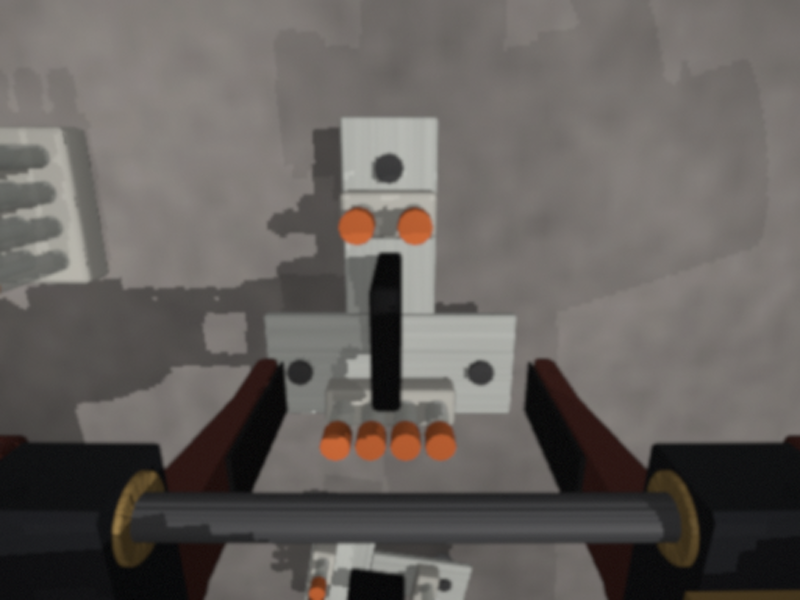

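Run:
```python
from h import *
from scipy.optimize import least_squares
d=np.load('w2.npz');c=(d['K'],float(d['k']),d['T'])
uv=(np.array([(511,413),(516,315),(433,315),(437,118),(341,118),(347,313),(265,315),(268,412)])+.5)*.64-.5
r=least_squares(lambda p:(proj(c,st(*p,TEE))-uv).ravel(),[.475,.2166,-.04],loss='soft_l1')
print(r.x,np.degrees(r.x[2]),np.round(r.fun.reshape(-1,2),1).tolist())
print(proj(c,st(*r.x,[[-30,-7,114],[-30,7,114],[30,-7,114],[30,7,114]]))/.64)
T=d['tool']
print((np.linalg.inv(T)@np.r_[r.x[:2],.1,1])[:3])
```

```text
[ 0.47375468  0.22090458 -0.05487867] -3.144316110090537 [[-0.9, 0.9], [0.9, 0.3], [0.8, 0.1], [1.2, -1.4], [-1.3, -1.7], [-0.8, 1.2], [-1.7, -0.2], [2.1, 1.1]]
[[400.88375772 413.97113119]
 [370.02265149 413.88612853]
 [401.16159752 286.83536438]
 [367.52221445 286.7176758 ]]
[-0.0029979  -0.00895053  0.04919965]
```

```bash
python3 -m jog '[{"jaw":0.0878,"x":-0.003,"y":-0.0085,"z":0,"wx":0,"wy":-0.004,"wz":0},{"jaw":0.0878,"x":0,"y":0,"z":0.02,"wx":0,"wy":0,"wz":0},{"jaw":0.0878,"x":0,"y":0,"z":0.02,"wx":0,"wy":0,"wz":0},{"jaw":0.0878,"x":0,"y":0,"z":0.02,"wx":0,"wy":0,"wz":0},{"jaw":0.0878,"x":0,"y":0,"z":0.008,"wx":0,"wy":0,"wz":0},{"jaw":0.0878,"x":0,"y":0,"z":0,"wx":0,"wy":0,"wz":0}]'
python3 look.py w3
```

```text
time: 3.85
ee_pos: [0.4819, 0.2209, 0.0908]
tcp_rot: [1.0, -0.028, 0.008, -0.001]
ft_force: [-0.6, -0.1, -0.0]
grip_width: 1.001
3.85 [[ 0.9983 -0.0557  0.016   0.4819]
 [-0.0558 -0.9984  0.0016  0.2209]
 [ 0.0159 -0.0025 -0.9999  0.0908]
 [ 0.      0.      0.      1.    ]] -3.196694692505085
```

View pics/w3.png

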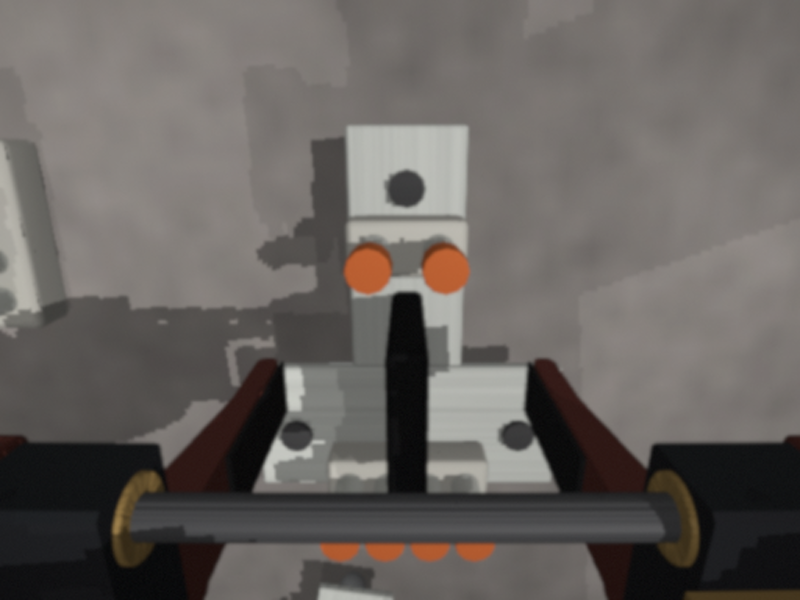

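```bash
python3 -m jog '[{"jaw":0.0878,"x":-0.008,"y":0,"z":0.005,"wx":0,"wy":-0.016,"wz":0},{"jaw":0.0878,"x":0,"y":0,"z":0.005,"wx":0,"wy":0,"wz":0},{"jaw":0.0878,"x":0,"y":0,"z":0,"wx":0,"wy":0,"wz":0},{"jaw":0.0878,"x":0,"y":0,"z":0,"wx":0,"wy":0,"wz":0}]'
python3 look.py w4
```

```text
time: 4.23
ee_pos: [0.4763, 0.2225, 0.0847]
tcp_rot: [1.0, -0.028, 0.002, -0.002]
ft_force: [0.4, -0.1, 0.7]
grip_width: 1.004
4.2333 [[ 0.9984 -0.0558  0.005   0.4763]
 [-0.0558 -0.9984  0.0048  0.2225]
 [ 0.0047 -0.005  -1.      0.0847]
 [ 0.      0.      0.      1.    ]] -3.2001420552988384
```

```bash
python3 -m jog '[{"jaw":0.0878,"x":-0.004,"y":0.003,"z":0.005,"wx":-0.005,"wy":-0.008,"wz":0},{"jaw":0.0878,"x":0,"y":0,"z":0,"wx":0,"wy":0,"wz":0}]'
python3 look.py w5
```

```text
time: 4.45
ee_pos: [0.4725, 0.2198, 0.0801]
tcp_rot: [1.0, -0.028, -0.001, -0.0]
ft_force: [0.5, 0.4, -0.5]
grip_width: 0.996
4.45 [[ 9.984e-01 -5.560e-02 -2.300e-03  4.725e-01]
 [-5.560e-02 -9.985e-01  2.000e-04  2.198e-01]
 [-2.300e-03 -1.000e-04 -1.000e+00  8.010e-02]
 [ 0.000e+00  0.000e+00  0.000e+00  1.000e+00]] -3.1883802283080533
```

```bash
python3 -m jog '[{"jaw":0.0,"x":0,"y":0,"z":0,"wx":0,"wy":0,"wz":0},{"jaw":0.0,"x":0,"y":0,"z":0,"wx":0,"wy":0,"wz":0},{"jaw":0.0,"x":0,"y":0,"z":0,"wx":0,"wy":0,"wz":0},{"jaw":0.0,"x":0,"y":0,"z":0,"wx":0,"wy":0,"wz":0},{"jaw":0.0,"x":0,"y":0,"z":0,"wx":0,"wy":0,"wz":0},{"jaw":0.0,"x":0,"y":0,"z":0,"wx":0,"wy":0,"wz":0},{"jaw":0.0,"x":0,"y":0,"z":0,"wx":0,"wy":0,"wz":0},{"jaw":0.0,"x":0,"y":0,"z":0,"wx":0,"wy":0,"wz":0}]' 40
python3 look.py w6
```

```text
time: 5.17
ee_pos: [0.4736, 0.2202, 0.0807]
tcp_rot: [1.0, -0.028, -0.0, -0.0]
ft_force: [0.1, 0.4, 0.2]
grip_width: 0.431
5.1667 [[ 9.984e-01 -5.570e-02 -5.000e-04  4.736e-01]
 [-5.570e-02 -9.984e-01  1.000e-03  2.202e-01]
 [-5.000e-04 -9.000e-04 -1.000e+00  8.070e-02]
 [ 0.000e+00  0.000e+00  0.000e+00  1.000e+00]] -3.195390662316235
```

```bash
python3 -m jog '[{"jaw":0.0,"x":0,"y":0,"z":0,"wx":0,"wy":0,"wz":0},{"jaw":0.0,"x":0,"y":0,"z":0,"wx":0,"wy":0,"wz":0},{"jaw":0.0,"x":0,"y":0,"z":0,"wx":0,"wy":0,"wz":0},{"jaw":0.0,"x":0,"y":0,"z":0,"wx":0,"wy":0,"wz":0},{"jaw":0.0,"x":0,"y":0,"z":0,"wx":0,"wy":0,"wz":0},{"jaw":0.0,"x":0,"y":0,"z":0,"wx":0,"wy":0,"wz":0}]' 40
python3 look.py w7
```

```text
time: 5.72
ee_pos: [0.4737, 0.2203, 0.0806]
tcp_rot: [1.0, -0.028, -0.0, -0.001]
ft_force: [-1.1, 0.8, 0.2]
grip_width: 0.152
5.7167 [[ 9.984e-01 -5.590e-02 -2.000e-04  4.737e-01]
 [-5.590e-02 -9.984e-01  1.200e-03  2.203e-01]
 [-3.000e-04 -1.200e-03 -1.000e+00  8.060e-02]
 [ 0.000e+00  0.000e+00  0.000e+00  1.000e+00]] -3.2066869484921314
```

View pics/w7.png

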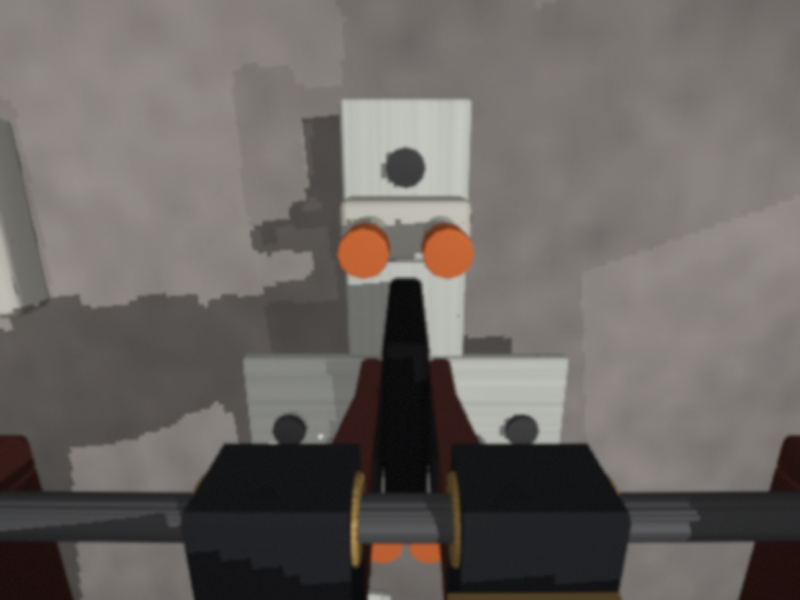

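```bash
python3 -m jog '[{"jaw":0.0,"x":0,"y":0,"z":-0.005,"wx":0,"wy":0,"wz":0},{"jaw":0.0,"x":0,"y":0,"z":-0.01,"wx":0,"wy":0,"wz":0},{"jaw":0.0,"x":0,"y":0,"z":-0.015,"wx":0,"wy":0,"wz":0},{"jaw":0.0,"x":0,"y":0,"z":-0.02,"wx":0,"wy":0,"wz":0},{"jaw":0.0,"x":0,"y":0,"z":-0.02,"wx":0,"wy":0,"wz":0},{"jaw":0.0,"x":0,"y":0,"z":-0.015,"wx":0,"wy":0,"wz":0},{"jaw":0.0,"x":0,"y":0,"z":-0.005,"wx":0,"wy":0,"wz":0},{"jaw":0.0,"x":0,"y":0,"z":0,"wx":0,"wy":0,"wz":0},{"jaw":0.0,"x":0,"y":0,"z":0,"wx":0,"wy":0,"wz":0}]' 40
python3 look.py w8
```

```text
time: 6.52
ee_pos: [0.4682, 0.2184, 0.1745]
tcp_rot: [1.0, -0.028, -0.006, 0.001]
ft_force: [0.0, -0.6, -5.2]
grip_width: 0.155
6.5167 [[ 0.9984 -0.0556 -0.0112  0.4682]
 [-0.0556 -0.9985 -0.0023  0.2184]
 [-0.0111  0.003  -0.9999  0.1745]
 [ 0.      0.      0.      1.    ]] -3.1872697888082073
```

View pics/w8.png

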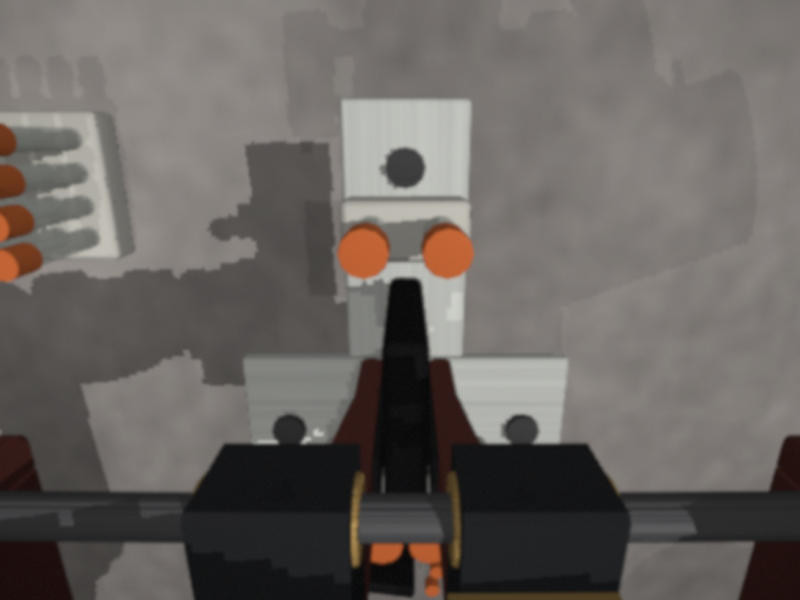

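```bash
python3 -m jog '[{"jaw":0.0,"x":0.003,"y":0.015,"z":0,"wx":0,"wy":0.01,"wz":0},{"jaw":0.0,"x":0,"y":0.03,"z":0,"wx":0,"wy":0,"wz":0},{"jaw":0.0,"x":0,"y":0.03,"z":0,"wx":0,"wy":0,"wz":0},{"jaw":0.0,"x":0,"y":0.03,"z":0,"wx":0,"wy":0,"wz":0},{"jaw":0.0,"x":0,"y":0.03,"z":0,"wx":0,"wy":0,"wz":0},{"jaw":0.0,"x":0,"y":0.03,"z":0,"wx":0,"wy":0,"wz":0},{"jaw":0.0,"x":0,"y":0.02,"z":0,"wx":0,"wy":0,"wz":0},{"jaw":0.0,"x":0,"y":0.01,"z":0,"wx":0,"wy":0,"wz":0},{"jaw":0.0,"x":0,"y":0,"z":0,"wx":0,"wy":0,"wz":0},{"jaw":0.0,"x":0,"y":0,"z":0,"wx":0,"wy":0,"wz":0}]' 40
python3 look.py w9
```

```text
time: 7.4
ee_pos: [0.4523, 0.0163, 0.1642]
tcp_rot: [1.0, -0.026, -0.01, 0.001]
ft_force: [0.7, 1.3, -4.5]
grip_width: 0.155
7.4 [[ 0.9984 -0.0527 -0.0196  0.4523]
 [-0.0528 -0.9986 -0.0023  0.0163]
 [-0.0195  0.0033 -0.9998  0.1642]
 [ 0.      0.      0.      1.    ]] -3.024359036087945
```

View pics/w9.png

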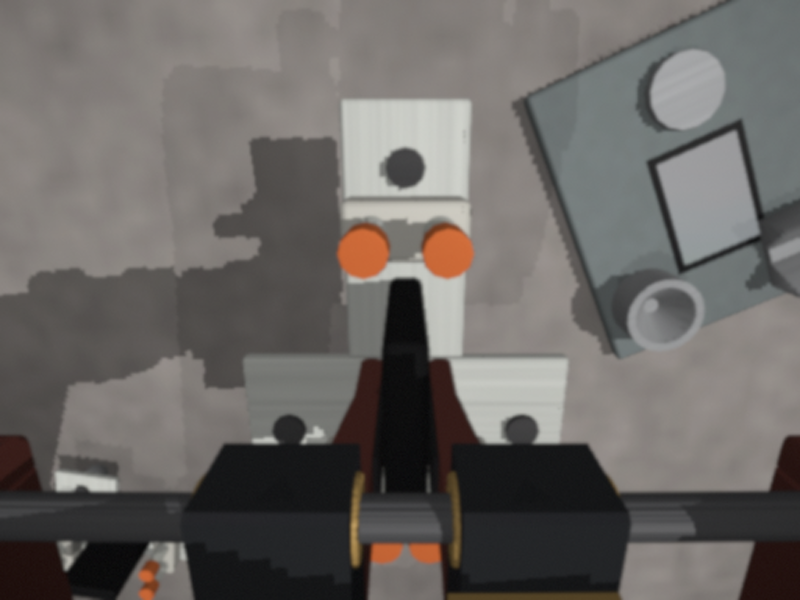

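Run:
```python
from h import *
from scipy.optimize import least_squares
d=np.load('w9.npz');c=(d['K'],float(d['k']),d['T'])
P=[[110,85,12],[-80,85,12],[75,0,20],[-45,55,38]]
uv=(np.array([(529,95),(621,357),(688,89),(666,314)])+.5)*.64-.5
r=least_squares(lambda p:(proj(c,st(*p,P))-uv).ravel(),[.487,-.182,.385])
print('dock',r.x,np.degrees(r.x[2]),np.round(r.fun.reshape(-1,2),1).tolist())
Tt=d['tool'];ct=(d['K'],float(d['k']),np.linalg.inv(Tt)@d['T'])
S=[[-9,-75,38],[-9,-26,38],[101,-26,38],[101,26,38],[-9,26,38],[-9,75,38],[75,0,38],[-45,55,38],[-45,-55,38]]
uv=(np.array([(568,356),(463,356),(471,99),(341,99),(348,356),(244,355),(405,167),(289,430),(521,430)])+.5)*.64-.5
def f(p):
    w=st(0,0,p[2],S); w=np.c_[w[:,0]+p[0],-w[:,1]+p[1],p[3]-w[:,2]]
    return (proj(ct,w)-uv).ravel()
for zf in (None,.0806):
    q=least_squares(lambda p:f(np.r_[p[:3],p[3] if zf is None else zf]),[0,0,0,.08],loss='soft_l1')
    print('stage in tool',q.x,np.round(q.fun.reshape(-1,2),1).tolist())
```

```text
dock [ 0.48597054 -0.18060293  0.37924802] 21.729311187480285 [[-1.5, -0.3], [-0.7, 2.1], [1.3, -1.0], [0.8, 0.1]]
stage in tool [-2.15793677e-04 -8.17418943e-05 -1.02780598e-03  8.35808392e-02] [[0.4, 0.5], [-0.6, 0.5], [0.8, -0.1], [-1.2, -0.2], [0.5, 0.4], [-1.1, 1.0], [0.4, 0.2], [1.5, -3.2], [-1.0, -3.1]]
stage in tool [ 3.13788166e-05 -1.76467515e-04 -9.45703856e-04  8.00000000e-02] [[1.6, 1.9], [-0.2, 1.9], [1.3, -1.0], [-2.0, -1.1], [-0.1, 1.9], [-2.6, 2.4], [0.3, 0.0], [0.5, -1.3], [-0.2, -1.2]]
```

```bash
python3 -m jog '[{"jaw":0.0,"x":0.01,"y":0.01,"z":-0.005,"wx":0,"wy":0.02,"wz":-0.03},{"jaw":0.0,"x":0.01,"y":0.02,"z":-0.002,"wx":0,"wy":0,"wz":-0.07},{"jaw":0.0,"x":0,"y":0.02,"z":-0.002,"wx":0,"wy":0,"wz":-0.07},{"jaw":0.0,"x":0,"y":0.02,"z":-0.002,"wx":0,"wy":0,"wz":-0.07},{"jaw":0.0,"x":-0.01,"y":0.02,"z":-0.002,"wx":0,"wy":0,"wz":-0.07},{"jaw":0.0,"x":-0.01,"y":0.02,"z":-0.002,"wx":0,"wy":0,"wz":-0.07},{"jaw":0.0,"x":-0.01,"y":0.02,"z":0,"wx":0,"wy":0,"wz":-0.04},{"jaw":0.0,"x":0,"y":0,"z":0,"wx":0,"wy":0,"wz":0},{"jaw":0.0,"x":0,"y":0,"z":0,"wx":0,"wy":0,"wz":0}]' 40
cat > to.py <<'E'
import sys
from h import *
from cell import robot
x,y,z,yaw=map(float,sys.argv[1:5])
o=robot.get_obs();T=tool(o)
G=np.eye(4);G[:3,:3]=(R.from_euler('z',np.radians(yaw))*R.from_euler('x',np.pi)).as_matrix();G[:3,3]=x,y,z
D=np.linalg.inv(T)@G
print(o['time'],T[:3,3],'yaw',np.degrees(np.arctan2(T[1,0],T[0,0])),'shift',np.round(D[:3,3],4),'turn',np.round(R.from_matrix(D[:3,:3]).as_rotvec(),4),o['ft_force'],o['grip_width'])
E
python3 to.py .4864 -.1812 .165 21.9
```

```text
time: 8.2
ee_pos: [0.4628, -0.1147, 0.1759]
tcp_rot: [0.98, 0.2, -0.002, -0.002]
ft_force: [-0.7, 0.1, -4.9]
grip_width: 0.156
8.2 [ 0.46283971 -0.11465697  0.17585196] yaw 23.031049038780292 shift [-0.0043  0.0705  0.0106] turn [-0.0038  0.0036  0.0197] [-0.65134027  0.10056393 -4.90975191] 0.15578198750169747
```

```bash
python3 -m jog '[{"jaw":0.0,"x":-0.001,"y":0.015,"z":0,"wx":-0.004,"wy":0.004,"wz":0.02},{"jaw":0.0,"x":-0.001,"y":0.025,"z":0,"wx":0,"wy":0,"wz":0},{"jaw":0.0,"x":-0.001,"y":0.02,"z":0,"wx":0,"wy":0,"wz":0},{"jaw":0.0,"x":0,"y":0.008,"z":0,"wx":0,"wy":0,"wz":0},{"jaw":0.0,"x":0,"y":0,"z":0,"wx":0,"wy":0,"wz":0},{"jaw":0.0,"x":0,"y":0,"z":0,"wx":0,"wy":0,"wz":0}]' 40
python3 to.py .4864 -.1812 .145 21.9
```

```text
time: 8.7
ee_pos: [0.4877, -0.1759, 0.1738]
tcp_rot: [0.982, 0.19, -0.0, -0.002]
ft_force: [0.3, 0.7, -5.1]
grip_width: 0.161
8.7 [ 0.48773771 -0.17594456  0.1738347 ] yaw 21.888146458504657 shift [-0.0032  0.0045  0.0288] turn [-0.0032 -0.     -0.0002] [ 0.26005114  0.68174697 -5.06238105] 0.16060187740918738
```

Down to about 62 mm origin height, then compare stage and dock in the top view.

```bash
python3 -m jog '[{"jaw":0.0,"x":-0.003,"y":0.0045,"z":0.005,"wx":-0.003,"wy":0,"wz":0},{"jaw":0.0,"x":0,"y":0,"z":0.01,"wx":0,"wy":0,"wz":0},{"jaw":0.0,"x":0,"y":0,"z":0.01,"wx":0,"wy":0,"wz":0},{"jaw":0.0,"x":0,"y":0,"z":0.003,"wx":0,"wy":0,"wz":0},{"jaw":0.0,"x":0,"y":0,"z":0,"wx":0,"wy":0,"wz":0}]' 40
python3 to.py .4864 -.1812 .1306 21.9
python3 - <<'E'
from h import *
from cell import vision,robot
for n,b in (('top',(150,260,250,350)),('scene',(190,290,150,290))):
    f=vision.grab_frame(n);im=f['frame'][b[0]:b[1],b[2]:b[3],::-1]
    cv2.imwrite(f'pics/d_{n}.png',cv2.resize(im,None,fx=5,fy=5,interpolation=cv2.INTER_CUBIC))
E
python3 look.py w10
```

```text
time: 9.12
ee_pos: [0.4846, -0.1771, 0.1425]
tcp_rot: [0.982, 0.191, -0.001, -0.001]
ft_force: [0.3, 0.8, -4.9]
grip_width: 0.154
9.1167 [ 0.48458903 -0.17707335  0.14252093] yaw 22.002889571422322 shift [0.0001 0.0045 0.0119] turn [-0.0031  0.0012  0.0018] [ 0.32842322  0.76607788 -4.91122571] 0.1539750873022566
9.2167 [[ 9.272e-01  3.746e-01 -1.700e-03  4.849e-01]
 [ 3.746e-01 -9.272e-01  2.100e-03 -1.773e-01]
 [-7.000e-04 -2.600e-03 -1.000e+00  1.432e-01]
 [ 0.000e+00  0.000e+00  0.000e+00  1.000e+00]] 22.001114247203
```

View pics/d_top.png

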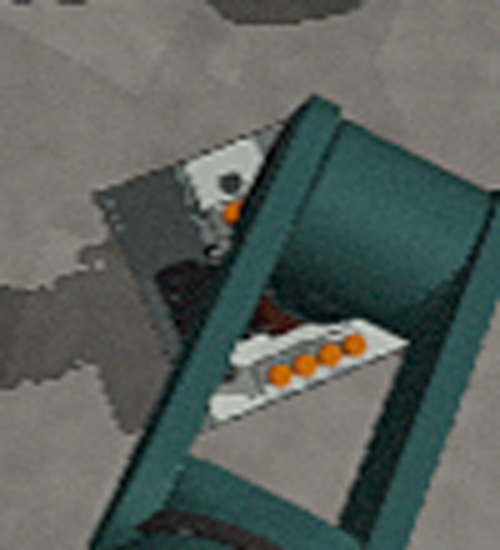

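View pics/d_scene.png

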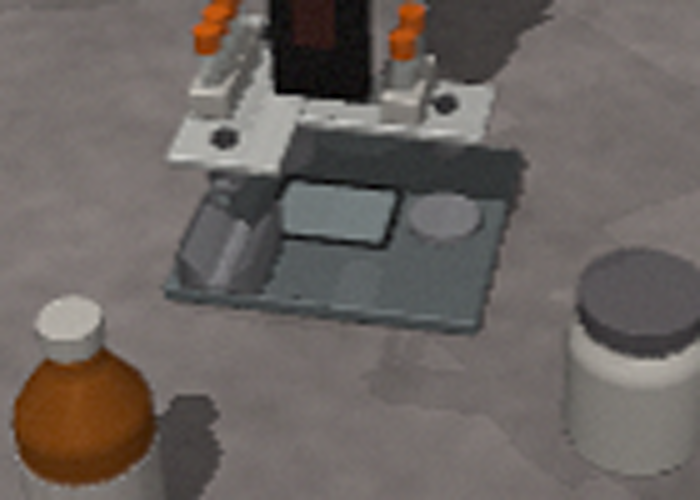

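View pics/w10.png

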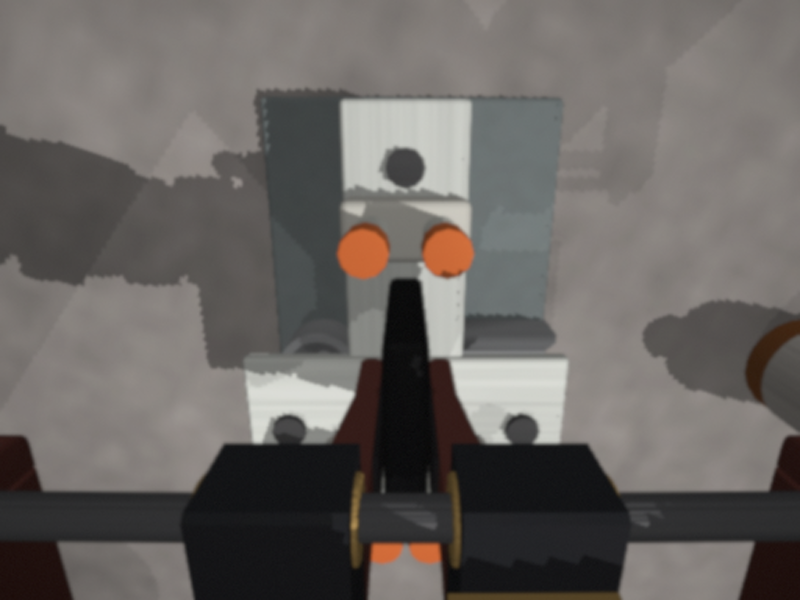

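Run:
```python
from h import *
b=cv2.imread('pics/w10.png')
cv2.imwrite('pics/w10c.png',cv2.resize(b[80:360,240:600],None,fx=2.1,fy=2.1,interpolation=cv2.INTER_CUBIC))
```

```text
(no output)
```

View pics/w10c.png

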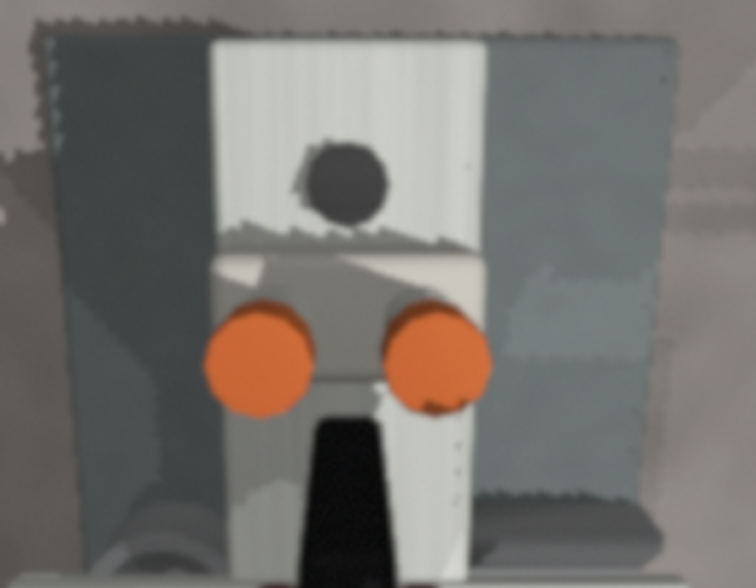

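Run:
```python
from h import *
from scipy.optimize import least_squares
d=np.load('w10.npz');c=(d['K'],float(d['k']),d['T'])
px=lambda a:(np.array(a)/2.1+[240,80]+.5)*.64-.5
uv=px([(676,40),(52,40),(642,480),(82,500)])
def f(p): return (proj(c,st(*p[:3],[[110,-85,12],[110,85,12],[p[3]*1e3,-85,12],[p[4]*1e3,85,12]]))-uv).ravel()
r=least_squares(f,[.486,-.181,.38,0,0]);print(r.x,np.degrees(r.x[2]),np.round(r.fun.reshape(-1,2),1).tolist())
T=d['tool'];print((np.linalg.inv(T)@np.r_[r.x[:2],.08,1])[:3])
```

```text
[ 0.48354731 -0.18152873  0.38280672 -0.01218271 -0.01887523] 21.933209548493576 [[3.1, 0.4], [-3.3, 0.2], [1.0, 0.1], [-0.9, 0.1]]
[-0.00277929  0.0035314   0.06322496]
```

```bash
python3 to.py .4854 -.181 .1306 21.9;  python3 -m jog '[{"jaw":0.0,"x":-0.001,"y":0.004,"z":0.004,"wx":-0.003,"wy":0.001,"wz":0.001},{"jaw":0.0,"x":0,"y":0,"z":0.005,"wx":0,"wy":0,"wz":0},{"jaw":0.0,"x":0,"y":0,"z":0.003,"wx":0,"wy":0,"wz":0},{"jaw":0.0,"x":0,"y":0,"z":0,"wx":0,"wy":0,"wz":0}]' 40
python3 to.py .4854 -.181 .1156 21.9
```

```text
9.2667 [ 0.48546826 -0.17772854  0.14368815] yaw 21.999372138275987 shift [-0.0013  0.003   0.0131] turn [-0.0015 -0.      0.0017] [ 0.38888463  0.60958746 -4.57404643] 0.1595999032959429
time: 9.6
ee_pos: [0.4875, -0.1829, 0.1321]
tcp_rot: [0.982, 0.19, 0.002, 0.002]
ft_force: [-1.0, 0.5, -5.5]
grip_width: 0.158
9.6 [ 0.48747335 -0.18286338  0.13205405] yaw 21.94506521540674 shift [-0.0013 -0.0026  0.0164] turn [ 0.0047 -0.0035  0.0008] [-1.02911027  0.54449514 -5.5276201 ] 0.15754447079088013
```

```bash
python3 -m jog '[{"jaw":0.0,"x":-0.001,"y":-0.0025,"z":0.004,"wx":0.004,"wy":-0.003,"wz":0},{"jaw":0.0,"x":0,"y":0,"z":0.004,"wx":0,"wy":0,"wz":0},{"jaw":0.0,"x":0,"y":0,"z":0.004,"wx":0,"wy":0,"wz":0},{"jaw":0.0,"x":0,"y":0,"z":0,"wx":0,"wy":0,"wz":0}]' 40
for i in 1 2 3; do python3 to.py .4854 -.181 .1156 21.9; done; python3 look.py w11;python3 to.py .4854 -.181 .1156 21.9
python3 - <<'E'
from h import *
from cell import vision
f=vision.grab_frame('scene');b=(190,290,150,290);im=f['frame'][b[0]:b[1],b[2]:b[3],::-1]
cv2.imwrite('pics/e_scene.png',cv2.resize(im,None,fx=5,fy=5,interpolation=cv2.INTER_CUBIC))
E
```

```text
time: 9.93
ee_pos: [0.4855, -0.1809, 0.1188]
tcp_rot: [0.982, 0.19, 0.0, 0.0]
ft_force: [-0.8, 0.7, -4.8]
grip_width: 0.154
9.9333 [ 0.48546647 -0.18085769  0.11881034] yaw 21.923416555765016 shift [-0.0001  0.0001  0.0032] turn [ 0.0003 -0.0003  0.0004] [-0.79797426  0.65357526 -4.84918075] 0.15396504398277017
9.9333 [ 0.48546647 -0.18085769  0.11881034] yaw 21.923416555765016 shift [-0.0001  0.0001  0.0032] turn [ 0.0003 -0.0003  0.0004] [-0.79797426  0.65357526 -4.84918075] 0.15396504398277017
9.9333 [ 0.48546647 -0.18085769  0.11881034] yaw 21.923416555765016 shift [-0.0001  0.0001  0.0032] turn [ 0.0003 -0.0003  0.0004] [-0.79797426  0.65357526 -4.84918075] 0.15396504398277017
9.9333 [[ 9.277e-01  3.734e-01  4.000e-04  4.855e-01]
 [ 3.734e-01 -9.277e-01 -1.000e-04 -1.809e-01]
 [ 3.000e-04  3.000e-04 -1.000e+00  1.188e-01]
 [ 0.000e+00  0.000e+00  0.000e+00  1.000e+00]] 21.923416555765016
9.9833 [ 0.48562011 -0.18092483  0.11910173] yaw 21.9233012036191 shift [-0.0002 -0.      0.0035] turn [ 0.0005 -0.0005  0.0004] [ 0.58804981 -0.42801852 -4.96720765] 0.15496126527978535
```

View pics/e_scene.png

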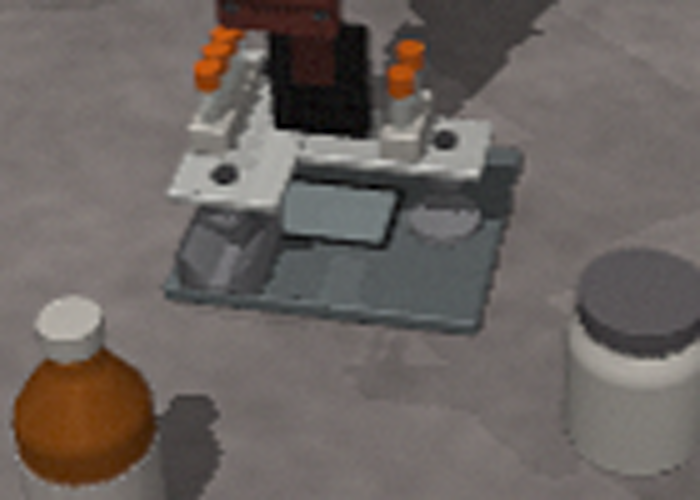

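View pics/w11.png

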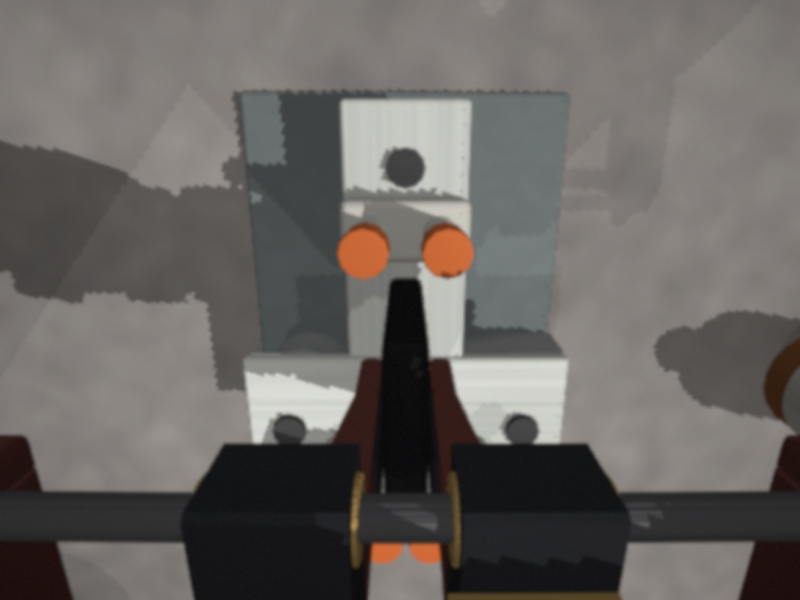

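Run:
```python
from h import *
d=np.load('w11.npz');c=(d['K'],float(d['k']),d['T'])
for x in (-.003,0,.003): print(x,((proj(c,st(.4855+x*np.cos(.382),-.181+x*np.sin(.382),.3825,[[110,-85,12],[110,85,12]]))+.5)/.64-.5).round(1).tolist())
# also stage's own far edge, as placed in tool (0,0,.0806)
T=d['tool'];s=T[:3,3]+T[:3,2]*.0806
print(((proj(c,st(s[0],s[1],.3825,[[101,-26,38],[101,26,38]],s[2]))+.5)/.64-.5).round(1).tolist())
# scene view: ball/seat checks
```

```text
-0.003 [[574.3, 96.3], [238.7, 96.3]]
0 [[574.9, 89.9], [238.1, 89.9]]
0.003 [[575.5, 83.4], [237.5, 83.5]]
[[473.9, 97.7], [338.9, 97.8]]
```

```bash
python3 -m jog '[{"jaw":0.0,"x":0,"y":0,"z":0.003,"wx":0,"wy":0,"wz":0},{"jaw":0.0,"x":0,"y":0,"z":0.003,"wx":0,"wy":0,"wz":0},{"jaw":0.0,"x":0,"y":0,"z":0.002,"wx":0,"wy":0,"wz":0},{"jaw":0.0,"x":0,"y":0,"z":0,"wx":0,"wy":0,"wz":0}]' 40
python3 to.py .4852 -.181 .1006 21.9
```

```text
time: 10.37
ee_pos: [0.4865, -0.1814, 0.1111]
tcp_rot: [0.982, 0.19, 0.001, 0.001]
ft_force: [-0.7, -0.6, -5.4]
grip_width: 0.159
10.3667 [ 0.48648584 -0.18137256  0.1111299 ] yaw 21.92533770580395 shift [-0.0011 -0.0008  0.0105] turn [ 0.002  -0.0018  0.0004] [-0.67116608 -0.64971904 -5.35395195] 0.15934727956715927
```

```bash
python3 -m jog '[{"jaw":0.0,"x":-0.001,"y":-0.001,"z":0.002,"wx":0.002,"wy":-0.002,"wz":0},{"jaw":0.0,"x":0,"y":0,"z":0.002,"wx":0,"wy":0,"wz":0},{"jaw":0.0,"x":0,"y":0,"z":0.002,"wx":0,"wy":0,"wz":0},{"jaw":0.0,"x":0,"y":0,"z":0,"wx":0,"wy":0,"wz":0}]' 40
python3 to.py .4852 -.181 .1006 21.9
```

```text
time: 10.7
ee_pos: [0.4852, -0.1808, 0.1046]
tcp_rot: [0.982, 0.19, -0.0, 0.0]
ft_force: [-0.6, 0.4, -4.7]
grip_width: 0.153
10.7 [ 0.4851509  -0.18081081  0.10455538] yaw 21.926468866436313 shift [-0.      0.0002  0.004 ] turn [-0.0001  0.0003  0.0005] [-0.56352183  0.35280056 -4.68518051] 0.15260782938387965
```

```bash
python3 -m jog '[{"jaw":0.0,"x":0,"y":0,"z":0.001,"wx":0,"wy":0,"wz":0},{"jaw":0.0,"x":0,"y":0,"z":0.001,"wx":0,"wy":0,"wz":0}]' 40
python3 to.py .4852 -.181 .1006 21.9
python3 -m jog '[{"jaw":0.0,"x":0,"y":0,"z":0.001,"wx":0,"wy":0,"wz":0}]' 40
python3 to.py .4852 -.181 .1006 21.9
```

```text
time: 10.87
ee_pos: [0.4852, -0.1809, 0.1024]
tcp_rot: [0.982, 0.19, -0.0, 0.0]
ft_force: [-0.1, 0.2, -3.9]
grip_width: 0.157
10.8667 [ 0.48524697 -0.18085736  0.10242171] yaw 21.92721864387745 shift [-0.0001  0.0001  0.0018] turn [0.0001 0.0002 0.0005] [-0.10651217  0.17035613 -3.85527208] 0.157158768427066
time: 10.95
ee_pos: [0.4853, -0.1809, 0.1014]
tcp_rot: [0.982, 0.19, -0.0, 0.0]
ft_force: [0.4, 1.2, -3.8]
grip_width: 0.154
10.95 [ 0.48532612 -0.18087247  0.10140312] yaw 21.922469075663795 shift [-0.0002  0.0001  0.0008] turn [0.0001 0.0001 0.0004] [ 0.44221123  1.23285018 -3.78948592] 0.15446824315747612
```

```bash
python3 -m jog '[{"jaw":0.0,"x":0,"y":0,"z":0.001,"wx":0,"wy":0,"wz":0}]' 40
python3 to.py .4852 -.181 .1006 21.9
python3 -m jog '[{"jaw":0.0,"x":0,"y":0,"z":0.0005,"wx":0,"wy":0,"wz":0}]' 40
python3 to.py .4852 -.181 .1006 21.9
```

```text
time: 11.03
ee_pos: [0.4853, -0.1806, 0.1005]
tcp_rot: [0.982, 0.19, -0.0, -0.0]
ft_force: [-2.5, 1.9, 9.9]
grip_width: 0.157
11.0333 [ 0.48527642 -0.18062795  0.10054868] yaw 21.898491725553605 shift [-0.0002  0.0003 -0.0001] turn [-0.0004 -0.     -0.    ] [-2.45635325  1.88517187  9.86211034] 0.15659281055962182
time: 11.12
ee_pos: [0.4853, -0.1806, 0.1006]
tcp_rot: [0.982, 0.19, -0.0, -0.0]
ft_force: [-2.0, 1.1, 6.0]
grip_width: 0.161
11.1167 [ 0.48526464 -0.18056679  0.10055376] yaw 21.883308695427658 shift [-0.0002  0.0004 -0.    ] turn [-0.0005 -0.0001 -0.0003] [-2.00508042  1.09175777  6.038094  ] 0.16131793599846608
```

Contact came exactly at the home height with little side force. Releasing now, letting the force go down first.

```bash
python3 -m jog '[{"jaw":0.0,"x":0,"y":0,"z":0,"wx":0,"wy":0,"wz":0},{"jaw":0.0,"x":0,"y":0,"z":0,"wx":0,"wy":0,"wz":0}]' 8
python3 -m jog '[{"jaw":0.03,"x":0,"y":0,"z":0,"wx":0,"wy":0,"wz":0},{"jaw":0.05,"x":0,"y":0,"z":0,"wx":0,"wy":0,"wz":0},{"jaw":0.07,"x":0,"y":0,"z":0,"wx":0,"wy":0,"wz":0},{"jaw":0.07,"x":0,"y":0,"z":0,"wx":0,"wy":0,"wz":0},{"jaw":0.07,"x":0,"y":0,"z":0,"wx":0,"wy":0,"wz":0},{"jaw":0.07,"x":0,"y":0,"z":0,"wx":0,"wy":0,"wz":0},{"jaw":0.07,"x":0,"y":0,"z":0,"wx":0,"wy":0,"wz":0}]'
python3 look.py w12; python3 to.py .4852 -.181 .1006 21.9
```

```text
time: 11.28
ee_pos: [0.4853, -0.1805, 0.1008]
tcp_rot: [0.982, 0.19, 0.0, -0.0]
ft_force: [-0.3, -0.1, -4.4]
grip_width: 0.157
time: 11.87
ee_pos: [0.4883, -0.1824, 0.1025]
tcp_rot: [0.982, 0.19, 0.003, 0.002]
ft_force: [-0.7, -0.4, -0.6]
grip_width: 0.648
11.8667 [[ 0.9277  0.3732  0.006   0.4883]
 [ 0.3732 -0.9278 -0.0032 -0.1824]
 [ 0.0044  0.0052 -1.      0.1025]
 [ 0.      0.      0.      1.    ]] 21.912476720028643
11.9167 [ 0.48826564 -0.18238512  0.10245184] yaw 21.912143738209924 shift [-0.0023 -0.0024  0.0018] turn [ 0.0052 -0.0044  0.0002] [-0.23941835 -0.64143708  0.14254489] 0.6966915962943332
```

View pics/w12.png

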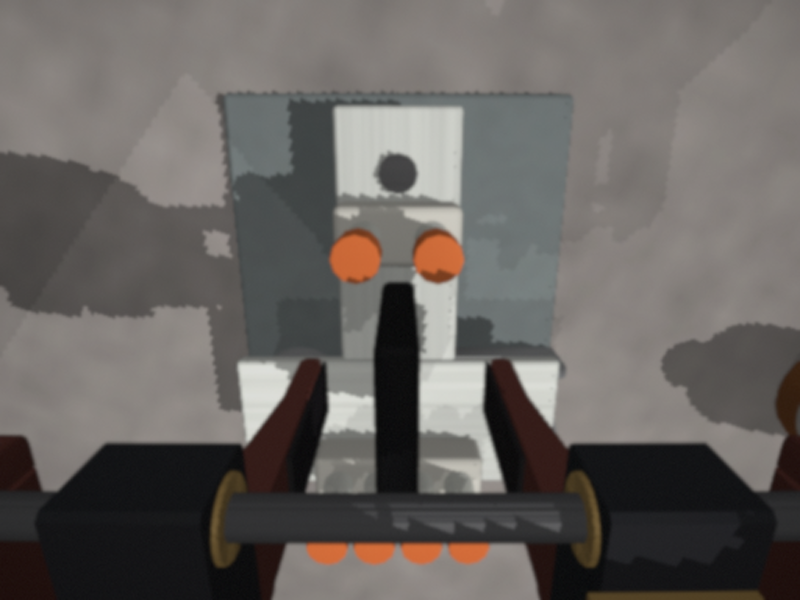

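```bash
python3 -m jog '[{"jaw":0.0878,"x":-0.002,"y":-0.003,"z":-0.005,"wx":0.005,"wy":-0.004,"wz":0},{"jaw":0.0878,"x":0,"y":0,"z":-0.015,"wx":0,"wy":0,"wz":0},{"jaw":0.0878,"x":0,"y":0,"z":-0.02,"wx":0,"wy":0,"wz":0},{"jaw":0.0878,"x":0,"y":0,"z":-0.025,"wx":0,"wy":0,"wz":0},{"jaw":0.0878,"x":0,"y":0,"z":-0.03,"wx":0,"wy":0,"wz":0},{"jaw":0.0878,"x":0,"y":0,"z":-0.03,"wx":0,"wy":0,"wz":0},{"jaw":0.0878,"x":0,"y":0,"z":-0.02,"wx":0,"wy":0,"wz":0},{"jaw":0.0878,"x":0,"y":-0.03,"z":0,"wx":0,"wy":0,"wz":0},{"jaw":0.0878,"x":0,"y":-0.04,"z":0,"wx":0,"wy":0,"wz":0},{"jaw":0.0878,"x":0,"y":-0.04,"z":0,"wx":0,"wy":0,"wz":0},{"jaw":0.0878,"x":0,"y":-0.04,"z":0,"wx":0,"wy":0,"wz":0},{"jaw":0.0878,"x":0,"y":-0.04,"z":0,"wx":0,"wy":0,"wz":0},{"jaw":0.0878,"x":0,"y":-0.03,"z":0,"wx":0,"wy":0,"wz":0},{"jaw":0.0878,"x":0,"y":0,"z":0,"wx":0,"wy":0,"wz":0},{"jaw":0.0878,"x":0,"y":0,"z":0,"wx":0,"wy":0,"wz":0}]'
python3 - <<'E'
from h import *
from cell import vision
for n,b in (('top',(150,260,250,350)),('scene',(190,290,150,290))):
    f=vision.grab_frame(n);im=f['frame'][b[0]:b[1],b[2]:b[3],::-1]
    cv2.imwrite(f'pics/f_{n}.png',cv2.resize(im,None,fx=5,fy=5,interpolation=cv2.INTER_CUBIC))
E
```

```text
time: 13.17
ee_pos: [0.3968, 0.0313, 0.26]
tcp_rot: [0.982, 0.188, 0.001, -0.001]
ft_force: [-0.2, 0.5, -0.5]
grip_width: 1.003
```

View pics/f_top.png

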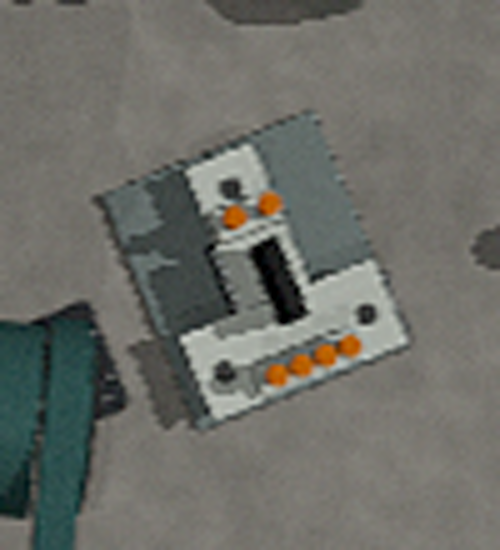

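View pics/f_scene.png

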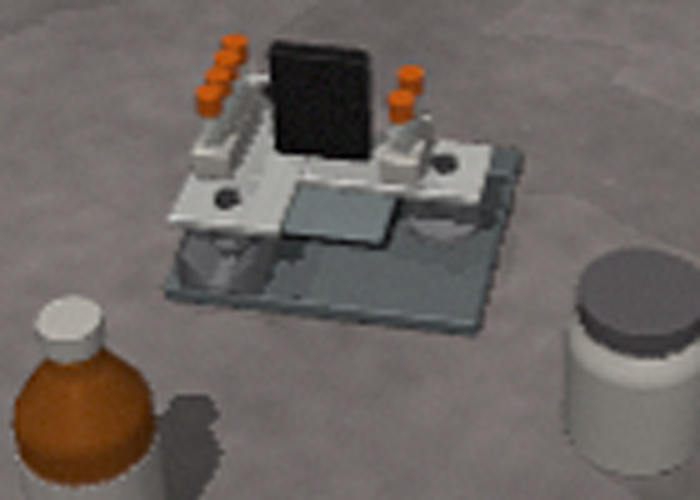

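Run:
```python
from h import *
from scipy.optimize import least_squares
from cell import vision
ct=cam(vision.grab_frame('top'));cs=cam(vision.grab_frame('scene'))
ut=(np.array([(231,187),(225,374),(367,313)])+.5)/5-.5+[250,150]
us=(np.array([(227,198),(444,162)])+.5)/5-.5+[150,190]
F=[[75,0,38],[-45,55,38],[-45,-55,38]]
r=least_squares(lambda p:(proj(ct,st(*p,F,.02))-ut).ravel(),[.485,-.181,.38]);print('top z=20',r.x,np.degrees(r.x[2]),r.fun.round(1))
for z in (.02,.024,.03): print(z,(proj(cs,st(.4853,-.1806,.3822,[F[2],F[0]],z))-us).round(2).tolist())
```

```text
top z=20 [ 0.48719075 -0.18254377  0.38857175] 22.26352147881765 [-0.   0.3  0.1 -0.3 -0.   0.1]
0.02 [[-0.43, 0.75], [-0.38, 0.9]]
0.024 [[-0.53, -0.32], [-0.39, -0.15]]
0.03 [[-0.67, -1.92], [-0.4, -1.72]]
```

Run:
```python
from cell import job
print(job.sign_off())
```

```text
the job is handed in; nothing more can be done
None
```

I lifted the larger stage by its handle, lowered it onto the dock in small steps, let go and moved the arm clear. I then handed the job in at about 13 s of robot time. The system gave no verdict.

**Touchdown:** contact came at the height where the stage should be home (tool at 100.6 mm). The vertical reading swung by about 14 N and the side force was about 3 N.

**After release:** in the top view, the stage's pose matches the dock's to about 0.5 mm and 0.2°.

**Level:** in the scene view, a groove-end and a stem-end hole are off by nearly the same amount, so it sits level that way. On its own, that view put the stage about 3 mm higher than home. That is near the 2 mm calibration error, and I trusted the touchdown height instead.

**Disagreement:** the top and wrist cameras differed by up to 4 mm on where the stage first stood. I aimed between the estimates, leaning on the wrist view of stage and dock together.

**Other things on the bench:** I saw no sign of contact with any of them, but I did not check their positions one by one at the end.

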